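Rebuild the sample mill's spacer stack on its spindle

ROBOT

A 6-joint arm with a two-finger parallel gripper is mounted at the origin on the work surface. World frame = base frame: x ahead of the robot, y to its left, z up, the work surface at z = 0. Lengths are in mm, angles in rad, forces in N, time in s.
With the tool pointing down it reaches from about 400 to 925 mm from the base axis. Payload 12.5 kg.
Tool frame: the origin (TCP) lies at the very end of the fingers, on their centre line; the grasp point (between the pads) lies 19 mm behind it; z points along the fingers, y is the line along which they close (so a half turn about z gives the same grasp; the last joint's range is limited). The gripper opens to 95 mm and grips with 3 to 60 N. Pads are 20 mm wide; open, the fingers measure 119 mm over their backs; the gripper's body (75 mm by 180 mm) begins 59 mm behind the grasp point.
Start: joints at [1.121, 0.491, 1.559, -0, 1.092, -0.106], TCP at [210.651, 588.45, 214.661] pointing down, gripper open.
Joint ranges: [-3.1, 3.1], [-0.84, 2.19], [0.05, 2.79], [-1.13, 4.28], [0.06, 2.93], [-2.69, 2.69]. Speed limits (rad/s): [2.22, 2.22, 2.79, 3.14, 3.14, 3.14].

INTERFACE

Orientations are given as [roll, pitch, yaw] about the fixed x, y, z axes, in that order (R = Rz(yaw) Ry(pitch) Rx(roll)).
In Python, from cell import state, read_camera, camera_info, job_done gives the robot as it stands.
- The arm moves only by the shell command python3 -m handwheel 'ROWS'. ROWS is a JSON list of rows, 1 to 5 of them, each of 5 numbers: dx, dy, dz in mm, then a turn about the tool's z in rad, then the opening from 0.0 (shut) to 1.0 (fully open); each row is the pose to reach, as a shift and turn from the pose commanded when the command began, along the tool's axes at that moment; what a row does not reach only later rows make up. A row lasts 1/12 s, in which the tool goes at most 41.7 mm and 0.125 rad, less where a joint would pass 70% of its speed; a pose out of reach is approached as far as the arm can. The fingers move at their own pace and stop on an object; the grip force is fixed at half the most. Time passes only in rows, so rows that do not move let the fingers close. It prints the time, the measured TCP pose, the force, the opening and the grip force at its end.
- state(): the state, without advancing time (a new reading comes with each control period).
- read_camera(name): name is "scene" or "top" or "wrist"; returns (picture, depth): 480x640x3 uint8, red, green, blue; 480x640 float32, mm along the optical axis (not along the pixel's ray), 0 where there is no reading.
- camera_info(name): a dict with "vertical_fov" (degrees; the focal length in pixels is half the picture's height over the tangent of half this angle, whatever the lens; pixels are square), "cx", "cy" (the principal point, pixels), "dist_coeffs" ([k1, k2, p1, p2, k3] as OpenCV has them; the pictures are not rectified), "origin" and "attitude" of the camera in the world. Camera axes: x right, y down, z forward; pixel columns grow to the right and rows downward; lengths in mm; the calibration is good to about 2 mm. A picture is of the moment at which its call begins: read the wrist's pose just before it. camera_info takes no time and is no camera call; for the wrist camera it gives the pose at the moment of the call.
- job_done(): hands the job in; it is judged then, once.
The state is a dict: "t": time; "joints": joint angles; "qvel": joint speeds; "tau": joint torques, N m; "eef_pos": TCP position; "tcp_rot": TCP orientation; "ft_force": force on the tool from outside, world axes, zero at the start; "moment": the same for the moment, N m; "opening": opening from 0.0 (shut) to 1.0 (fully open); "grip_force": force on a finger pad.
Only numpy, scipy, OpenCV 4.12 (cv2) and the standard library are available. Lean on these libraries where they do the work, as an engineer would, in place of code of your own. Each camera call takes 0.05 s, during which the arm holds its last target. There are 200 camera calls.

TASK

Rebuild the spacer stack of the wood-sample mill: thread the three steel spacer rings onto the upright spindle in size order, the largest first down on the shoulder, then the medium one, then the smallest, each lying flat on the one below. Last put the knob-shaped steel end cap over the spindle's tip, open end down, so that it rests flush on the top ring. Leave the jar, the yellow vial rack and the grooved wood offcut where they are.

Things in the scene. Friction and masses are not known exactly. Their poses are not given: they have to be found in the camera images.
- holder: fixed bench holder of the mill's spindle: grey square base 130 x 130 x 20 mm with a dark steel shoulder disc on it (diameter 76 mm, 10 mm thick, its top 30 mm above the bench), and a vertical steel spindle in the middle. Origin under the centre of the base, on the spindle axis, at bench height; z up along the spindle.
- shoulder (a point): point on the spindle axis at the top face of the shoulder, 30 mm above the bench, where the first ring rests. The spindle is 18 mm in diameter and rises 56 mm above this point; its top 9 mm taper to a tip 9 mm in diameter.
- large: plain steel spacer ring, outside diameter 66 mm, bore 23 mm, 16 mm thick, lying flat on the rubber mat (the top of the mat is 3 mm above the bench). Origin at the centre of the ring (half thickness up, on the bore axis); z is the bore axis. Either face may be up. The biggest of the three; about 0.36 kg.
- medium: plain steel spacer ring, outside diameter 52 mm, bore 23 mm, 14 mm thick, lying flat on the rubber mat (the top of the mat is 3 mm above the bench). Origin at the centre of the ring (half thickness up, on the bore axis); z is the bore axis. Either face may be up. The middle one; about 0.18 kg.
- small: plain steel spacer ring, outside diameter 38 mm, bore 23 mm, 12 mm thick, lying flat on the rubber mat (the top of the mat is 3 mm above the bench). Origin at the centre of the ring (half thickness up, on the bore axis); z is the bore axis. Either face may be up. The smallest; about 0.07 kg.
- cap: steel end cap standing on the mat, closed top up: a flange 40 mm in diameter and 8 mm high at the bottom, above it a round knob 30 mm in diameter up to 30 mm total height. A blind hole 23 mm in diameter, 22 mm deep, opens in the underside. Origin at the centre of its underside; z points up to the closed top. About 0.09 kg.
- offcut: loose grooved wood offcut, 60 x 100 x 23 mm, a bystander beyond the work; origin under its centre.
- jar: loose glass sample jar with a steel lid, 64 mm in diameter, 85 mm high, a bystander; origin under its centre.
- rack: loose yellow vial rack with white vials, 70 x 170 mm, 57 mm high, a bystander; origin under its centre.
Things that resemble listed ones, but are neither listed nor needed, are in the scene too. What is shaped like the medium but turquoise is not meant.

How it is judged (in metres and radians):
On the way, in this order (a step that is already met when the one before it is completed fails the run):
1. the large ring lies flat on the shoulder, round the spindle (horizontal distance between large and shoulder below 0.005 m and z of large in the frame of shoulder between 0.0055 and 0.0105 m and angle between the z axis of large and the z axis of holder, either way round below 0.06 rad), for 0.2 s.
2. the medium ring lies flat on the large one, round the spindle (all of step 1 and horizontal distance between medium and shoulder below 0.005 m and z of medium in the frame of shoulder between 0.0205 and 0.0255 m and angle between the z axis of medium and the z axis of holder, either way round below 0.06 rad), for 0.2 s.
3. the small ring lies flat on the medium one, round the spindle (all of step 2 and horizontal distance between small and shoulder below 0.005 m and z of small in the frame of shoulder between 0.0335 and 0.0385 m and angle between the z axis of small and the z axis of holder, either way round below 0.06 rad), for 0.2 s.
4. the cap is over the spindle's tip and rests on the small ring (all of step 3 and horizontal distance between cap and shoulder below 0.005 m and z of cap in the frame of shoulder between 0.039 and 0.045 m and angle between the z axis of cap and the z axis of holder, either way round below 0.12 rad and angle between cap's own z axis and vertical below 0.2 rad), for 0.2 s.
At the end, for the whole second after the job is handed in: large, medium, small ring in that order up from the shoulder round the spindle (axes within 5 mm, seated height within 2.5 mm, flat within 0.06 rad); cap open end down over the tip on the small ring (3 mm of seated height, 5 mm of the axis, upright within 0.12 rad); all at rest (all of step 4 and linear speed of each of large, medium, small, cap below 0.02 m/s); the robot touches nothing.
It fails at once if the wood offcut is moved more than 20 mm or tipped over (distance of offcut from where it was at the start of the episode above 0.02 m or angle between offcut's own z axis and vertical above 0.5 rad).
It fails at once if the jar is moved more than 20 mm or tipped over (distance of jar from where it was at the start of the episode above 0.02 m or angle between jar's own z axis and vertical above 0.5 rad).
It fails at once if the vial rack is moved more than 20 mm or tipped over (distance of rack from where it was at the start of the episode above 0.02 m or angle between rack's own z axis and vertical above 0.5 rad).
It also fails if it takes over 70 s, if anything falls off the work surface, if the arm or the gripper's body presses on something with over 40 N, if the wrist force passes 120 N, or if a joint passes its speed limit or range.

## Working session

There is one attempt and no reset: what is moved stays moved. The work goes in short steps, Python scripts to look and compute and a shell command to move; the robot and the scene stay as the last step left them, time stands still between calls to the robot, and variables do not carry over. Pictures are saved under pics/ and viewed, at most 10 in all, crops included, and the job is handed in when it is done.

```bash
ls; mkdir -p pics
cat > h.py <<'E'
import numpy as np, cv2
from cell import state, read_camera, camera_info
from scipy.spatial.transform import Rotation as R
def cam(n):
    i=camera_info(n); f=240/np.tan(np.radians(i["vertical_fov"])/2)
    K=np.array([[f,0,i["cx"]],[0,f,i["cy"]],[0,0,1.]])
    a=i["attitude"]; a=np.array(a)
    M=a if a.shape==(3,3) else R.from_euler('xyz',a).as_matrix()
    return K,np.array(i["dist_coeffs"],float),np.array(i["origin"],float),M
def rays(c,px):
    p=cv2.undistortPoints(np.array(px,float).reshape(-1,1,2),c[0],c[1]).reshape(-1,2)
    return np.c_[p,np.ones(len(p))]@c[3].T
def onplane(c,px,z):
    r=rays(c,px); return c[2]+r*((z-c[2][2])/r[:,2])[:,None]
def cloud(c,d):
    v,u=np.mgrid[:480,:640]; r=rays(c,np.c_[u.ravel(),v.ravel()])
    return (c[2]+r*d.reshape(-1,1)).reshape(480,640,3)
def save(n,name):
    c=cam(n); p,d=read_camera(n); cv2.imwrite(f"pics/{name}.png",p[:,:,::-1]); np.savez(f"{name}.npz",p=p,d=d,K=c[0],D=c[1],o=c[2],M=c[3]); return c,p,d
def load(name):
    z=np.load(f"{name}.npz"); return (z["K"],z["D"],z["o"],z["M"]),z["p"],z["d"]
E
python3 - <<'E'
from h import *
print(state())
for n in("top","scene","wrist"):
    print(camera_info(n)); save(n,n+"0")
E
```

```text
pics
{'t': 0.0, 'joints': array([ 1.12142062e+00,  4.91566652e-01,  1.55948963e+00,  2.20036655e-05,
        1.09170017e+00, -1.05589691e-01]), 'qvel': array([-5.20388301e-05, -2.39819734e-04,  5.46506024e-04,  6.58583478e-04,
        8.47692618e-04, -7.39531497e-04]), 'tau': array([ 4.83421627e-04, -6.12661314e+01, -2.58164424e+01,  6.91550947e-02,
        4.85147769e-02, -8.25104780e-05]), 'eef_pos': array([210.51119301, 588.20138861, 214.04350894]), 'tcp_rot': array([-3.14043739e+00, -1.42063508e-04,  2.79779640e+00]), 'ft_force': array([ 0.1704811 ,  1.11795164, -0.53861389]), 'moment': array([ 0.05434846, -0.01448094,  0.00621775]), 'grip_force': 0.0, 'opening': 0.998105107955121}
{'vertical_fov': 55.27609242602372, 'cx': 324.4379838284188, 'cy': 235.07839558699246, 'dist_coeffs': array([-0.09672974,  0.        ,  0.        ,  0.        ,  0.        ]), 'origin': array([ 503.97941618,  -80.41740882, 1024.8959994 ]), 'attitude': array([-3.04063541,  0.02223166, -1.56482168])}
{'vertical_fov': 52.83419763049655, 'cx': 315.4720007323872, 'cy': 241.5417007885758, 'dist_coeffs': array([0.03940012, 0.        , 0.        , 0.        , 0.        ]), 'origin': array([1126.37609767,  160.51857772,  693.57805079]), 'attitude': array([-2.41387265,  0.01071294,  1.99010717])}
{'vertical_fov': 62.37305844674742, 'cx': 318.5305059700985, 'cy': 238.27308848612424, 'dist_coeffs': array([0.00630948, 0.        , 0.        , 0.        , 0.        ]), 'origin': array([134.92714217, 615.33672413, 383.44805769]), 'attitude': array([2.85109399e+00, 4.80284447e-04, 1.22714129e+00])}
```

View pics/top0.png

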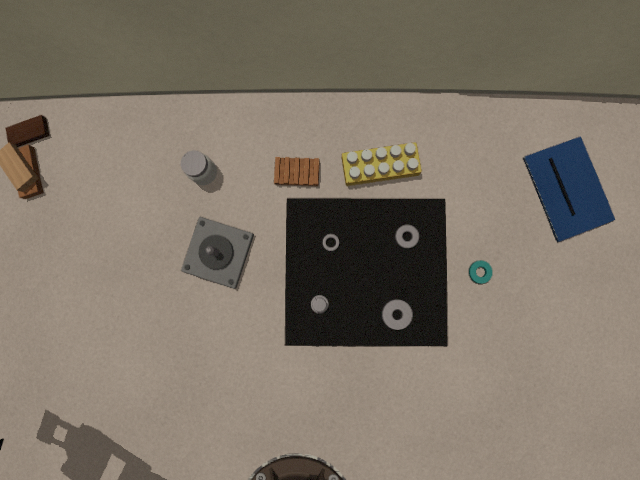

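View pics/scene0.png

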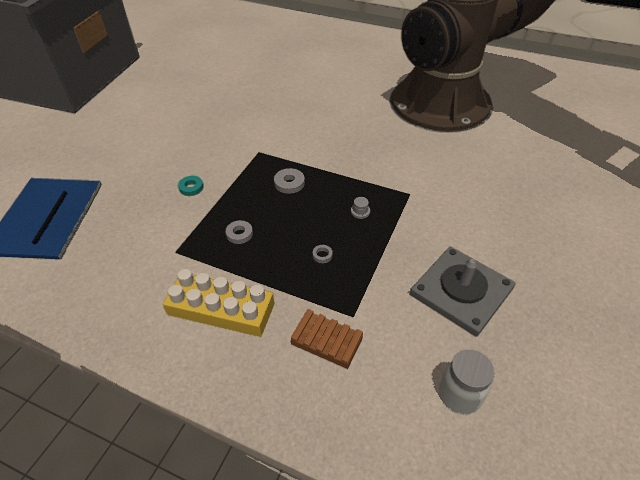

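The top view shows the small ring (331,242), medium (407,236), large (397,315), cap (319,304) and holder (217,252). The scene view shows them at (322,254), (239,232), (289,181), (361,207) and (464,284), with the turquoise decoy off the mat in both.

```bash
cat > m1.py <<'E'
from h import *
S={"top0":dict(small=(331,242),medium=(407,236),large=(397,315),cap=(319,304)),"scene0":dict(small=(322,254),medium=(239,232),large=(289,181),cap=(361,207))}
ctr={}
for v in S:
    c,p,d=load(v); g=cv2.cvtColor(p,cv2.COLOR_RGB2GRAY); P=cloud(c,d)
    m=(g>75).astype(np.uint8)
    cs,h=cv2.findContours(m,cv2.RETR_CCOMP,cv2.CHAIN_APPROX_NONE)
    for n,s in S[v].items():
        best=min((i for i in range(len(cs)) if h[0][i][3]<0 and len(cs[i])>15),key=lambda i:abs(cv2.pointPolygonTest(cs[i],s,True)) if cv2.contourArea(cs[i])<5000 else 1e9)
        k=cs[best]; b=np.zeros_like(m); cv2.drawContours(b,[k],-1,1,-1); b&=m
        pts=P[b>0]; pts=pts[d[b>0]>0]
        holes=[j for j in range(len(cs)) if h[0][j][3]==best and len(cs[j])>8]
        z=np.percentile(pts[:,2],[10,50,90])
        top=pts[pts[:,2]>z[2]-4]
        e=cv2.fitEllipse(k); print(v,n,"out",np.round(e[0],1),np.round(e[1],1),"z",z.round(1),"topbox",cv2.minEnclosingCircle(top[:,:2].astype(np.float32)))
        ctr[v,n]=e[0]
        for j in holes:
            e2=cv2.fitEllipse(cs[j]) if len(cs[j])>5 else None; print("   hole",np.round(e2[0],1),np.round(e2[1],1)); ctr[v,n]=e2[0]
    # holder
def tri(a,b):
    A=[];Bv=[]
    for v,px in(("top0",a),("scene0",b)):
        c=load(v)[0]; r=rays(c,[px])[0]; r/=np.linalg.norm(r); Q=np.eye(3)-np.outer(r,r); A.append(Q);Bv.append(Q@c[2])
    x=np.linalg.solve(sum(A),sum(Bv)); return x,[np.linalg.norm(Q@x-q) for Q,q in zip(A,Bv)]
for n in S["top0"]:
    x,e=tri(ctr["top0",n],ctr["scene0",n]); print(n,"tri",x.round(1),np.round(e,1))
# holder depth
c,p,d=load("top0");P=cloud(c,d)
Q=P[200:300,170:265].reshape(-1,3)
for lo,hi in((10,24),(25,38),(70,95)):
    q=Q[(Q[:,2]>lo)&(Q[:,2]<hi)]; print("holder",lo,len(q),q.mean(0).round(1), np.median(q[:,2]),[np.round(t,1) for t in cv2.minAreaRect(q[:,:2].astype(np.float32))])
c,p,d=load("scene0");P=cloud(c,d);Q=P[235:335,405:520].reshape(-1,3)
for lo,hi in((10,24),(25,38),(70,95)):
    q=Q[(Q[:,2]>lo)&(Q[:,2]<hi)]; print("holder sc",lo,len(q),q.mean(0).round(1), np.median(q[:,2]),[np.round(t,1) for t in cv2.minAreaRect(q[:,:2].astype(np.float32))])
E
python3 m1.py
```

```text
top0 small out [330.5 241.9] [15.5 16.4] z [ 4.1 14.3 16.4] topbox ((590.6897583007812, -70.76319122314453), 18.40958595275879)
   hole [330.5 241.9] [10.7 11.3]
top0 medium out [406.9 235.9] [22.3 22.6] z [12.8 16.1 18.5] topbox ((604.55810546875, -240.00674438476562), 25.57872200012207)
   hole [406.8 235.7] [10.8 11.1]
top0 large out [397.  314.2] [29.1 29.7] z [15.7 18.6 21. ] topbox ((433.7001647949219, -215.98934936523438), 32.4481315612793)
   hole [396.8 314.2] [10.8 11.7]
top0 cap out [318.6 303.3] [15.3 17.4] z [ 9.8 31.8 34.7] topbox ((455.8874206542969, -46.690059661865234), 14.824159622192383)
scene0 small out [322.2 253.2] [17.3 18.6] z [ 8.2 14.2 15.9] topbox ((595.1568603515625, -70.4164810180664), 19.681962966918945)
   hole [322.5 252.4] [ 9.5 13.4]
scene0 medium out [238.7 231.2] [22.4 25.1] z [ 9.3 16.4 18.2] topbox ((608.8117065429688, -240.1511993408203), 26.65526008605957)
   hole [238.7 230.2] [ 8.1 12.9]
scene0 large out [289.  180.1] [24.1 29.2] z [10.6 18.4 20.2] topbox ((437.5388488769531, -216.19178771972656), 34.18682861328125)
   hole [288.8 178.2] [ 7.
[... 308 characters left out ...]
 10 2395 [566.7 180.5  19.7] 19.7236099205453 [array([567.6, 183.4]), array([131.4, 129.1]), np.float64(72.9)]
holder 25 818 [566.9 182.1  29.8] 29.67184754757318 [array([565.4, 184.3]), array([110.5, 103.4]), np.float64(71.5)]
holder 70 52 [567.4 180.1  81. ] 81.17926853900195 [array([567.6, 181.3]), array([12.9, 15.6]), np.float64(1.7)]
holder sc 10 3448 [584.7 183.4  19.8] 20.148663253260622 [array([571.9, 182. ]), array([131., 133.]), np.float64(73.4)]
holder sc 25 1193 [576.8 182.9  30.1] 30.122115988563223 [array([576.1, 190.5]), array([ 94. , 108.9]), np.float64(73.8)]
holder sc 70 110 [575.3 182.9  79.9] 79.95540970885042 [array([573.7, 182.5]), array([16.6, 13.5]), np.float64(68.9)]
```

```bash
python3 -c "
import cv2;a=cv2.imread('pics/top0.png')[190:350,170:460];b=cv2.imread('pics/scene0.png')[150:340,170:530]
a=cv2.resize(a,(780,430));b=cv2.resize(b,None,fx=2,fy=2)
cv2.imwrite('pics/a1.png',a)"
python3 -m handwheel '[[-34,-21,0,-0.1,1],[-68,-42,0,-0.2,1],[-102,-64,0,-0.3,1],[-136,-85,0,-0.344,1],[-170,-106,0,-0.344,1]]'; python3 -c "from h import *; s=state(); print(s['joints'].round(3),s['tcp_rot'].round(4))"
```

```text
t: 0.57
eef_pos: [335.6, 429.7, 214.5]
tcp_rot: [-3.141, -0.0, -3.138]
ft_force: [0.4, 0.1, -0.2]
opening: 0.998
grip_force: 0.0
[ 0.787  0.378  1.755 -0.     1.008 -0.788] [-3.1415e+00 -1.0000e-04 -3.1378e+00]
```

```bash
python3 -m handwheel '[[-25,-32,0,0,1],[-50,-64,0,0,1],[-75,-96,0,0,1],[-100,-128,0,0,1],[-125,-158,0,0,1]]'; python3 -m handwheel '[[-23,-30,0,0,1],[-46,-60,0,0,1],[-70,-90,0,0,1],[-70,-90,0,0,1]]'; python3 -c "
from h import *; save('wrist','w1'); s=state(); print(s['eef_pos'],s['tcp_rot'],camera_info('wrist')['origin'],camera_info('wrist')['attitude'])"
```

```text
t: 0.98
eef_pos: [460.8, 271.4, 214.6]
tcp_rot: [3.142, -0.0, -3.142]
ft_force: [0.5, 0.2, -0.2]
opening: 1.001
grip_force: 0.0
t: 1.32
eef_pos: [533.4, 179.0, 214.3]
tcp_rot: [-3.141, 0.001, 3.138]
ft_force: [-0.2, -0.7, 0.4]
opening: 0.999
grip_force: 0.0
[531.59589173 180.87357473 214.18945781] [-3.14141381e+00 -1.83271661e-04  3.13771344e+00] [451.18251034 180.73733351 383.5085752 ] [ 2.85099806e+00 -5.18120046e-04  1.56704962e+00]
```

View pics/w1.png

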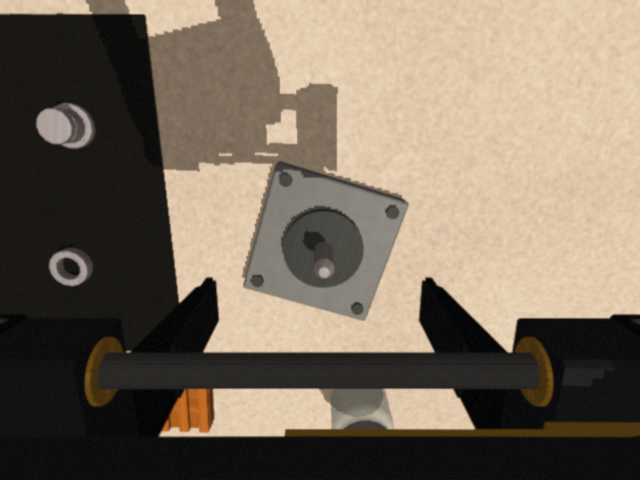

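The wrist view shows the holder disc at (322,248), the spindle tip at (324,271), the cap at (65,125) and the small ring at (70,267).

Run:
```python
from h import *
c,p,d=load("w1");P=cloud(c,d)
Q=P[155:325,240:415].reshape(-1,3)
for lo,hi in((14,24),(27,34),(82,95)):
    q=Q[(Q[:,2]>lo)&(Q[:,2]<hi)]; print("holder",lo,len(q),q.mean(0).round(1), np.median(q[:,2]).round(1),[np.round(t,1) for t in cv2.minAreaRect(q[:,:2].astype(np.float32))],cv2.minEnclosingCircle(q[:,:2].astype(np.float32)))
hsv=cv2.cvtColor(p,cv2.COLOR_RGB2HSV); g=cv2.cvtColor(p,cv2.COLOR_RGB2GRAY)
m=(g<95).astype(np.uint8)
# disc: dark in holder
roi=np.zeros_like(m); roi[205:292,275:370]=1
cs,_=cv2.findContours(m&roi,cv2.RETR_EXTERNAL,cv2.CHAIN_APPROX_NONE); k=max(cs,key=cv2.contourArea); w=onplane(c,k.reshape(-1,2),30)[:,:2]
print("disc",cv2.minEnclosingCircle(w.astype(np.float32)),cv2.fitEllipse(w.astype(np.float32)))
roi[:]=0; roi[258:280,312:338]=1
b=((g>130)&(roi>0)).astype(np.uint8); ys,xs=np.nonzero(b); print("tip",len(xs),xs.mean(),ys.mean(),onplane(c,[[xs.mean(),ys.mean()]],86))
# others
m=(g>85).astype(np.uint8); cs,h=cv2.findContours(m,cv2.RETR_CCOMP,cv2.CHAIN_APPROX_NONE)
for i,k in enumerate(cs):
    if 60<cv2.contourArea(k)<5000 and len(k)>20:
        e=cv2.fitEllipse(k); 
        if e[0][0]<150: print(np.round(e[0],1),np.round(e[1],1),h[0][i][3],onplane(c,[e[0]],15).round(1),onplane(c,[e[0]],33).round(1))
q=P[90:160,30:100].reshape(-1,3); q=q[(q[:,2]>28)&(q[:,2]<40)]; print("captop",np.median(q[:,2]),cv2.minEnclosingCircle(q[:,:2].astype(np.float32)))
```

```text
holder 14 12138 [564.4 182.6  19.3] 19.2 [array([570.9, 182.7]), array([130.2, 130.1]), np.float64(72.9)] ((570.4910888671875, 182.0706024169922), 89.94377136230469)
holder 27 4224 [568.3 182.5  29.3] 29.3 [array([570.9, 182.6]), array([75.5, 75.7]), np.float64(78.9)] ((571.0997314453125, 182.76792907714844), 38.236656188964844)
holder 82 158 [570.  182.6  84.5] 84.7 [array([570.2, 182.6]), array([12.1, 10.9]), np.float64(84.9)] ((570.34619140625, 182.48057556152344), 6.2711029052734375)
disc ((567.90625, 181.64044189453125), 40.22166442871094) ((568.1689453125, 181.65667724609375), (75.01998138427734, 79.32743835449219), 112.08570861816406)
tip 94 323.97872340425533 272.0531914893617 [[570.51499282 182.85011123  86.        ]]
[ 68.1 267.9] [32.4 39.7] -1 [[593.2 -69.6  15. ]] [[586.3 -57.5  33. ]]
[ 68. 268.] [20.7 25. ] 6 [[593.3 -69.7  15. ]] [[586.5 -57.6  33. ]]
[ 62.5 125.3] [39.8 52.8] -1 [[457.5 -49.3  15. ]] [[457.2 -38.2  33. ]]
captop 31.86437014607452 ((457.1844787597656, -46.59055709838867), 15.320784568786621)
```

```bash
python3 -m handwheel '[[13,-39,0,0,1],[25,-78,0,0,1],[38,-118,0,0,1],[50,-157,0,0,1],[63,-196,0,0,1]]'; python3 -m handwheel '[[12,-35,20,0,1],[24,-75,40,0,1],[40,-115,50,0,1],[52,-150,60,0,1],[62,-185,64,0,1]]';  python3 -m handwheel '[[2,-16,0,0,1],[2,-16,0,0,1]]'
cat > ring.py <<'E'
import sys
from h import *
name,zt=sys.argv[1],float(sys.argv[2]); s=state(); c,p,d=save('wrist',name)
print(s['eef_pos'].round(1),s['tcp_rot'].round(4),s['joints'].round(2))
P=cloud(c,d); g=cv2.cvtColor(p,cv2.COLOR_RGB2GRAY)
m=(g>85).astype(np.uint8); cs,h=cv2.findContours(m,cv2.RETR_CCOMP,cv2.CHAIN_APPROX_NONE)
for i,k in enumerate(cs):
    if 150<cv2.contourArea(k)<20000 and len(k)>25:
        e=cv2.fitEllipse(k); x,y,w,hh=cv2.boundingRect(k)
        W=onplane(c,k.reshape(-1,2),zt)[:,:2].astype(np.float32); ew=cv2.fitEllipse(W)
        q=P[y:y+hh,x:x+w][(m[y:y+hh,x:x+w]>0)]
        print('hole' if h[0][i][3]>=0 else 'out',np.round(e[0],1),np.round(e[1],1),'plane',np.round(ew[0],1),np.round(ew[1],1),'dz',np.percentile(q[:,2],[5,50,95]).round(1))
E
python3 ring.py w2 19
```

```text
t: 1.78
eef_pos: [465.8, -13.2, 214.6]
tcp_rot: [3.141, -0.0, -3.14]
ft_force: [1.1, 0.1, 0.7]
opening: 1.002
grip_force: 0.0
t: 2.2
eef_pos: [403.6, -197.9, 149.6]
tcp_rot: [3.14, -0.001, -3.14]
ft_force: [1.5, 0.5, -1.0]
opening: 1.0
grip_force: 0.0
t: 2.37
eef_pos: [402.6, -215.7, 150.3]
tcp_rot: [3.142, -0.0, 3.139]
ft_force: [0.1, 0.4, -0.8]
opening: 0.999
grip_force: 0.0
[ 402.6 -215.7  150.3] [ 3.1415e+00 -1.0000e-04  3.1388e+00] [-0.64  0.35  2.03 -0.    0.76 -2.2 ]
out [460.  420.2] [10.7 23. ] plane [586.4 -87. ] [10.1 24.6] dz [  3.6  13.9 253. ]
out [291.1 423.3] [24.4 53.7] plane [ 589.4 -241.6] [26.7 50.1] dz [ 11.3  15.8 135.2]
out [184.6 417.5] [39.6 56.8] plane [ 583.  -338.8] [36.2 62.2] dz [ -2.   -0.9 217.4]
out [102.7 374.1] [31.4 62.5] plane [ 536.9 -406.1] [26.8 65.8] dz [244.4 247.5 249. ]
out [539.9 376.2] [21.6 53.2] plane [540.1 -21.1] [18.6 55.9] dz [244.4 247.6 249. ]
out [522.9 289.3] [46.1 57.7] plane [456.8 -48. ] [37.2 52.3] dz [ 8.5 31.5 33.1]
hole [514.6 285.1] [22.  32.9] plane [452.8 -55.5] [19.4 27. ] dz [ 9.7 31.3 33. ]
out [317.6 264.6] [76.7 80.2] plane [ 435.3 -216.7] [64.8 66. ] dz [15.8 18.1 19.3]
hole [317.6 265.5] [25.5 27.8] plane [ 435.1 -216.7] [22.  22.4] dz [ 2.9 17.6 19.1]
```

View pics/w2.png

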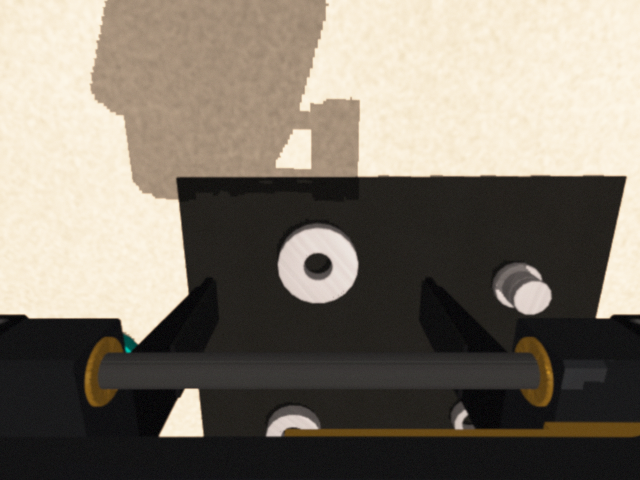

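The picture shows the large ring at (318,265), centred between the fingers and clear of its neighbours. I'll descend and grip it.

```bash
python3 -m handwheel '[[-8,0,36,0,1],[-16,-1,72,0,1],[-25,-1,105,0,1],[-33,-1,130,0,1],[-33,-1,138,0,1]]'; python3 -m handwheel '[[0,0,4,0,1],[0,0,6.5,0,1],[0,0,6.5,0,1],[0,0,6.5,0,0],[0,0,6.5,0,0]]'; python3 -m handwheel '[[0,0,0,0,0],[0,0,0,0,0],[0,0,0,0,0],[0,0,0,0,0]]'
```

```text
t: 2.83
eef_pos: [436.5, -212.2, 9.9]
tcp_rot: [3.139, -0.003, -3.139]
ft_force: [-0.7, -1.0, 0.7]
opening: 1.001
grip_force: 0.0
t: 3.25
eef_pos: [436.4, -214.8, 7.3]
tcp_rot: [-3.141, 0.002, -3.142]
ft_force: [0.6, -0.5, 0.1]
opening: 0.912
grip_force: 0.0
t: 3.58
eef_pos: [436.4, -215.0, 6.5]
tcp_rot: [-3.141, 0.001, -3.141]
ft_force: [-1.5, -2.1, 5.9]
opening: 0.68
grip_force: 30.0
```

```bash
python3 -m handwheel '[[0,0,-25,0,0],[0,0,-60,0,0],[-10,30,-90,0,0],[-22,65,-105,0,0],[-35,103,-115,0,0]]'; python3 -m handwheel '[[-13,38,0,0,0],[-26,76,0,0,0],[-39,114,0,0,0],[-52,152,0,0,0],[-65,190,0,0,0]]'; python3 -m handwheel '[[-12,35,0,0,0],[-24,70,0,0,0],[-32,95,0,0,0],[-35.6,104.7,0,0,0],[-35.6,104.7,0,0,0]]'; python3 -m handwheel '[[0,0,0,0,0],[0,0,0,0,0]]'; python3 ring.py w3 30 | head -1
```

```text
t: 4.0
eef_pos: [471.4, -111.1, 123.0]
tcp_rot: [-3.141, 0.002, 3.139]
ft_force: [1.6, -0.6, -5.2]
opening: 0.678
grip_force: 30.0
t: 4.42
eef_pos: [535.8, 80.5, 120.7]
tcp_rot: [3.142, -0.001, -3.141]
ft_force: [1.8, -1.0, -5.5]
opening: 0.678
grip_force: 30.0
t: 4.83
eef_pos: [571.4, 185.1, 120.3]
tcp_rot: [3.142, -0.001, -3.139]
ft_force: [0.0, -0.9, -4.2]
opening: 0.682
grip_force: 30.0
t: 5.0
eef_pos: [571.0, 182.0, 120.7]
tcp_rot: [-3.141, -0.001, 3.141]
ft_force: [0.5, -0.0, -3.9]
opening: 0.677
grip_force: 30.0
[571.  182.  120.7] [-3.1412e+00 -1.4000e-03  3.1412e+00] [ 0.2   0.56  1.72 -0.    0.86 -1.37]
```

View pics/w3.png

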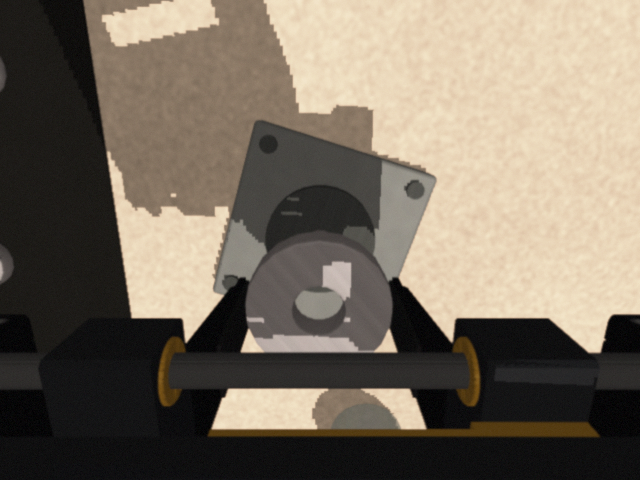

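The picture shows the held ring, with its bore at about (320,310). I'll locate the bore relative to the TCP from the depth data.

```bash
cat > held.py <<'E'
import sys
from h import *
from scipy.optimize import least_squares
def held(name,zt,u0=318,v0=310):
    c,p,d=load(name);P=cloud(c,d)
    q=(np.abs(P[:,:,2]-zt)<4); m=np.zeros((480,640),np.uint8); m[225:352,235:405]=q[225:352,235:405]
    print("ztop",np.median(P[m>0][:,2]).round(1),m.sum())
    cs,h=cv2.findContours(m,cv2.RETR_CCOMP,cv2.CHAIN_APPROX_NONE)
    for i,k in enumerate(cs):
        if h[0][i][3]>=0 and cv2.contourArea(k)>200:
            k=k.reshape(-1,2); W=onplane(c,k,np.median(P[m>0][:,2]))[:,:2]
            r=least_squares(lambda t:np.hypot(*(W-t[:2]).T)-t[2],[*W.mean(0),12]); print("hole",r.x.round(1),k.mean(0), np.sqrt(np.mean(r.fun**2)).round(2))
        elif cv2.contourArea(k)>500:
            k=k.reshape(-1,2); k=k[k[:,1]<300]; W=onplane(c,k,np.median(P[m>0][:,2]))[:,:2]
            r=least_squares(lambda t:np.hypot(*(W-t[:2]).T)-t[2],[*W.mean(0),30]); print("outer",r.x.round(1),np.sqrt(np.mean(r.fun**2)).round(2))
held(sys.argv[1],float(sys.argv[2]))
E
python3 held.py w3 133; python3 -c "
from h import *; s=state();print(s['eef_pos'])"
```

```text
ztop 132.4 12653
outer [574.3 181.7  35.8] 1.38
hole [570.1 181.6  11.2] [318.5890411  309.12328767] 0.24
[571.19751558 181.83885442 120.93678153]
```

```bash
python3 -m handwheel '[[-0.7,1.1,10,0,0],[-0.7,1.1,25,0,0],[-0.7,1.1,35,0,0],[-0.7,1.1,45,0,0],[-0.7,1.1,50,0,0]]';python3 -m handwheel '[[0,0,10,0,0],[0,0,20,0,0],[0,0,28,0,0],[0,0,34,0,0],[0,0,34,0,0]]'; python3 -m handwheel '[[0,0,0,0,0],[0,0,0,0,0]]'; python3 -c "
from h import *; s=state();print(s['eef_pos'],s['ft_force'])"
```

```text
t: 5.47
eef_pos: [571.8, 183.7, 69.5]
tcp_rot: [-3.141, -0.002, 3.141]
ft_force: [-0.1, -0.3, -4.4]
opening: 0.678
grip_force: 30.0
t: 5.88
eef_pos: [571.8, 184.1, 35.7]
tcp_rot: [-3.141, -0.002, -3.141]
ft_force: [-0.5, 0.1, -4.6]
opening: 0.677
grip_force: 30.0
t: 6.05
eef_pos: [572.6, 184.3, 37.5]
tcp_rot: [3.141, 0.001, -3.141]
ft_force: [-0.1, -0.2, -4.8]
opening: 0.68
grip_force: 30.0
[572.57818159 184.30269664  37.46165666] [-0.11935778 -0.16855838 -4.78080501]
```

```bash
python3 -m handwheel '[[0,0,1,0,0],[0,0,2,0,0],[0,0,2.5,0,0],[0,0,2.5,0,0]]'; python3 -m handwheel '[[0,0,0,0,1],[0,0,0,0,1],[0,0,0,0,1],[0,0,-20,0,1],[0,0,-45,0,1]]'; python3 -m handwheel '[[10,0,-35,0,1],[30,0,-60,0,1],[45,0,-70,0,1],[45,0,-70,0,1]]'; python3 ring.py w4 46
```

```text
t: 6.38
eef_pos: [572.3, 184.2, 34.7]
tcp_rot: [3.141, 0.0, -3.141]
ft_force: [-0.5, -0.3, -3.7]
opening: 0.679
grip_force: 30.0
t: 6.8
eef_pos: [571.6, 184.0, 78.9]
tcp_rot: [-3.141, -0.003, -3.141]
ft_force: [-0.7, -0.1, 0.6]
opening: 0.966
grip_force: 0.0
t: 7.13
eef_pos: [526.2, 184.5, 152.5]
tcp_rot: [3.141, 0.003, -3.141]
ft_force: [1.4, 0.4, -0.7]
opening: 1.0
grip_force: 0.0
[526.2 184.5 152.5] [ 3.1407  0.0034 -3.1408] [ 0.22  0.47  1.8   0.    0.87 -1.35]
out [310.9 410.2] [ 48.7 388.2] plane [679.1 177.9] [ 48.8 324.5] dz [-1.9 -0.8 11.9]
out [ 18.5 299.5] [32.2 41.7] plane [577.5 -43. ] [28.7 29.2] dz [12.4 13.8 14.9]
out [  5.2 139.4] [12.8 39.6] plane [459.5 -26.2] [ 8.4 26.3] dz [30.1 31.9 33.2]
out [ 20.7 135.8] [36.3 47.7] plane [457.3 -15.4] [24.  31.2] dz [ 8.4 10.3 32.3]
hole [238.9 316. ] [15.5 16.6] plane [591.4 122.9] [12.6 13.4] dz [18.1 19.1 20.5]
hole [313.8 292.3] [35.7 41.9] plane [571.7 180.8] [27.1 34.7] dz [44.1 45.6 85.2]
hole [316.1 281.5] [90.4 99.8] plane [564.4 182.7] [68.7 80.3] dz [18.6 44.7 46.3]
hole [397.5 237.8] [16.6 17.5] plane [528.3 241.7] [12.  13.3] dz [18.4 19.4 22.4]
hole [254.8 157.8] [100.  112.9] plane [470.9 140.5] [69.6 80. ] dz [-1.6 18.  20.2]
```

```bash
cat > seat.py <<'E'
import sys
from h import *
c,p,d=load(sys.argv[1]);z=float(sys.argv[2]);P=cloud(c,d).reshape(-1,3)
q=P[(abs(P[:,2]-z)<3.5)&(np.hypot(P[:,0]-570,P[:,1]-182)<45)]
A=np.c_[q[:,:2]-q[:,:2].mean(0),np.ones(len(q))];s=np.linalg.lstsq(A,q[:,2],rcond=None)[0]
print(len(q),"circle",cv2.minEnclosingCircle(q[:,:2].astype(np.float32)),"tilt,z",s.round(3))
t=P[(P[:,2]>80)&(P[:,2]<92)&(np.hypot(P[:,0]-570,P[:,1]-182)<20)]; print("tip",t.mean(0).round(1) if len(t) else None)
E
python3 seat.py w4 45.5
python3 -m handwheel '[[-5,-40,0,0,1],[-10,-80,0,0,1],[-15,-120,0,0,1],[-20,-160,0,0,1],[-25,-200,0,0,1]]'; python3 -m handwheel '[[-5,-40,0,0,1],[-10,-80,0,0,1],[-15,-120,0,0,1],[-20,-160,0,0,1],[-24,-195,0,0,1]]'; python3 -m handwheel '[[0,-20,0,0,1],[0,-29.5,0,0,1],[0,-29.5,0,0,1],[0,-29.5,0,0,1]]'; python3 ring.py w5 17
```

```text
4381 circle ((572.3672485351562, 184.0546112060547), 33.06681442260742) tilt,z [3.0000e-03 2.0000e-03 4.5128e+01]
tip [569.1 182.7  83.6]
t: 7.6
eef_pos: [552.9, -17.9, 148.5]
tcp_rot: [3.141, -0.001, -3.141]
ft_force: [0.6, 0.5, 0.0]
opening: 1.001
grip_force: 0.0
t: 8.02
eef_pos: [576.8, -214.0, 148.2]
tcp_rot: [3.141, -0.001, 3.141]
ft_force: [0.3, -0.1, -0.4]
opening: 1.004
grip_force: 0.0
t: 8.35
eef_pos: [576.3, -239.8, 148.7]
tcp_rot: [3.141, -0.001, 3.141]
ft_force: [-0.7, -0.4, -0.2]
opening: 0.999
grip_force: 0.0
[ 576.3 -239.8  148.7] [ 3.1407e+00 -1.1000e-03  3.1413e+00] [-0.5   0.56  1.63  0.    0.95 -2.07]
out [293.4 411. ] [ 48.1 442.2] plane [ 750.2 -263.3] [ 52.3 403.9] dz [ -1.7  13.1 203.7]
out [530.5 372.5] [38.3 68.9] plane [709.9 -53.4] [32.8 73. ] dz [242.5 246.1 247.4]
out [100.8 374.5] [28.  59.9] plane [ 711.4 -431.6] [24.  63.1] dz [242.6 245.8 247.2]
out [394.1 325.5] [ 50.  410.9] plane [ 664.4 -180.5] [ 46.2 343.1] dz [-1.8 -0.6  2.9]
out [633.3 300.9] [11.9 75.3] plane [640.3  21. ] [ 9.9 66.4] dz [-1.8 -0.5  3.2]
out [318.  262.6] [61.  62.9] plane [ 606.9 -240.4] [50.8 52.4] dz [10.9 16.  17.3]
hole [317.9 262.9] [24.8 27.9] plane [ 606.6 -240.5] [21.3 22.5] dz [ 2.9 15.5 17. ]
out [527.7 246.1] [42.5 49.1] plane [592.8 -73.4] [36.8 37.6] dz [ 3.1 14.1 15.3]
hole [527.8 246.1] [24.4 29.7] plane [592.5 -73.3] [21.4 22.5] dz [ 2.2 13.9 15.1]
out [594.9  62. ] [54.4 78.3] plane [458.  -47.2] [37.4 50.9] dz [ 8.5 31.6 33.5]
hole [579.3  65.1] [22.3 38.3] plane [459.7 -57.6] [15.3 25. ] dz [ 9.3 11.2 31.4]
hole [595.3  59.3] [24.2 39.7] plane [456.1 -47.2] [17.5 24.2] dz [10.8 31.6 33.4]
hole [ 99.8 166.5] [23.  30.2] plane [ 529.6 -403.9] [18.2 21.1] dz [-1.6  0.1 13.8]
hole [126.2 159. ] [27.7 60.9] plane [ 524.4 -383.3] [21.5 42.6] dz [-1.6 11.6 14.2]
```

Large is seated flat: tilt about 0.003, axis within 2.2 mm, and its top height matches. Now the medium ring.

```bash
python3 -m handwheel '[[-8,0,36,0,1],[-16,-0.7,72,0,1],[-25,-0.7,105,0,1],[-30.4,-0.7,130,0,1],[-30.4,-0.7,138,0,1]]'; python3 -m handwheel '[[0,0,4,0,1],[0,0,4.5,0,1],[0,0,4.5,0,0],[0,0,4.5,0,0],[0,0,4.5,0,0]]'; python3 -m handwheel '[[0,0,0,0,0],[0,0,0,0,0],[0,0,0,0,0],[0,0,0,0,0]]'
```

```text
t: 8.82
eef_pos: [606.3, -238.4, 7.8]
tcp_rot: [3.139, -0.004, -3.139]
ft_force: [-0.4, 1.0, 0.1]
opening: 1.0
grip_force: 0.0
t: 9.23
eef_pos: [607.3, -241.2, 8.7]
tcp_rot: [-3.141, 0.002, -3.141]
ft_force: [0.1, -0.0, 0.6]
opening: 0.842
grip_force: 0.0
t: 9.57
eef_pos: [606.8, -241.1, 7.3]
tcp_rot: [-3.142, 0.0, -3.141]
ft_force: [0.4, 0.2, -0.1]
opening: 0.567
grip_force: 0.0
```

```bash
python3 -m handwheel '[[0,0,0,0,0],[0,0,0,0,0]]'; python3 -m handwheel '[[0,0,-25,0,0],[0,0,-60,0,0],[3,30,-90,0,0],[6,65,-105,0,0],[9,104,-115,0,0]]'; python3 -m handwheel '[[3,39,0,0,0],[7,78,0,0,0],[10,117,0,0,0],[14,156,0,0,0],[17,195,0,0,0]]'; python3 -m handwheel '[[3,38,0,0,0],[6,75,0,0,0],[9,108,0,0,0],[10,124.8,0,0,0],[10,124.8,0,0,0]]'; python3 -m handwheel '[[0,0,0,0,0],[0,0,0,0,0]]'; python3 ring.py w6 30 | head -1; python3 held.py w6 131
```

```text
t: 9.73
eef_pos: [606.8, -241.0, 7.2]
tcp_rot: [3.141, 0.0, -3.141]
ft_force: [-1.0, 0.7, 2.7]
opening: 0.536
grip_force: 30.0
t: 10.15
eef_pos: [598.0, -137.0, 124.1]
tcp_rot: [-3.141, 0.003, 3.14]
ft_force: [0.5, -0.2, -1.5]
opening: 0.535
grip_force: 30.0
t: 10.57
eef_pos: [580.0, 59.8, 122.0]
tcp_rot: [3.142, -0.0, -3.142]
ft_force: [1.4, 0.2, -1.9]
opening: 0.536
grip_force: 30.0
t: 10.98
eef_pos: [570.0, 186.1, 121.8]
tcp_rot: [3.141, -0.0, -3.138]
ft_force: [-0.1, 1.1, -2.0]
opening: 0.535
grip_force: 30.0
t: 11.15
eef_pos: [570.7, 182.2, 121.9]
tcp_rot: [-3.141, -0.0, -3.141]
ft_force: [0.8, -0.7, -1.5]
opening: 0.531
grip_force: 30.0
[570.7 182.2 121.9] [-3.1414e+00 -5.0000e-04 -3.1415e+00] [ 0.2   0.56  1.72 -0.    0.86 -1.37]
ztop 130.8 7855
outer [577. 182.  31.] 2.06
hole [570.6 181.8  11.1] [317.99285714 308.00714286] 0.24
```

```bash
python3 -m handwheel '[[0,0.8,10,0,0],[0,0.8,25,0,0],[0,0.8,40,0,0],[0,0.8,50,0,0],[0,0.8,55,0,0]]';python3 -m handwheel '[[0,0,7,0,0],[0,0,12,0,0],[0,0,14,0,0],[0,0,15.5,0,0],[0,0,15.5,0,0]]'; python3 -m handwheel '[[0,0,0,0,0],[0,0,0,0,1],[0,0,0,0,1],[0,0,0,0,1]]'; python3 -m handwheel '[[0,0,-20,0,1],[0,0,-45,0,1],[10,0,-75,0,1],[30,0,-100,0,1],[45,0,-100,0,1]]';  python3 -m handwheel '[[0,0,0,0,1],[0,0,0,0,1]]'; python3 ring.py w7 60|head -1; python3 seat.py w7 59.5;python3 seat.py w7 45.5
```

```text
t: 11.62
eef_pos: [570.2, 182.7, 65.3]
tcp_rot: [-3.141, -0.002, 3.141]
ft_force: [-0.5, -0.0, -2.3]
opening: 0.537
grip_force: 30.0
t: 12.03
eef_pos: [570.8, 183.6, 51.7]
tcp_rot: [3.141, 0.0, -3.141]
ft_force: [0.0, -0.3, -1.6]
opening: 0.534
grip_force: 30.0
t: 12.37
eef_pos: [571.0, 183.7, 52.1]
tcp_rot: [3.141, 0.001, -3.141]
ft_force: [-0.2, 0.2, 0.7]
opening: 0.693
grip_force: 0.0
t: 12.78
eef_pos: [526.6, 184.0, 156.1]
tcp_rot: [3.14, 0.007, -3.141]
ft_force: [0.1, -0.1, 0.8]
opening: 0.987
grip_force: 0.0
t: 12.95
eef_pos: [525.8, 183.7, 152.1]
tcp_rot: [3.141, 0.001, -3.141]
ft_force: [-0.4, -0.6, 0.6]
opening: 1.0
grip_force: 0.0
[525.8 183.7 152.1] [ 3.1413e+00  1.0000e-03 -3.1410e+00] [ 0.22  0.47  1.8   0.    0.87 -1.35]
2813 circle ((571.7432250976562, 183.3939208984375), 25.96957015991211) tilt,z [ 7.0000e-03 -1.0000e-03  5.9109e+01]
tip [569.  182.6  83.7]
1573 circle ((572.1569213867188, 184.01194763183594), 33.00758743286133) tilt,z [1.0000e-03 1.0000e-03 4.5095e+01]
tip [569.  182.6  83.7]
```

```bash
python3 -m handwheel '[[-5,-40,0,0,1],[-10,-80,0,0,1],[-15,-120,0,0,1],[-21,-160,0,0,1],[-26,-198,0,0,1]]'; python3 -m handwheel '[[-6,-35,0,0,1],[-10,-58,0,0,1],[-10,-58,0,0,1],[-10,-58,0,0,1]]'; python3 ring.py w8 15 | egrep '\[56|plane \[ *59'
```

```text
t: 13.42
eef_pos: [552.5, -16.8, 150.7]
tcp_rot: [3.141, -0.001, -3.142]
ft_force: [1.3, 0.3, 0.0]
opening: 1.001
grip_force: 0.0
t: 13.75
eef_pos: [562.2, -73.8, 150.5]
tcp_rot: [3.141, -0.001, 3.139]
ft_force: [0.1, 1.6, -0.3]
opening: 1.005
grip_force: 0.0
[562.2 -73.8 150.5] [ 3.1411e+00 -1.3000e-03  3.1391e+00] [-0.25  0.48  1.77  0.    0.89 -1.82]
out [322.  261.8] [43.6 45.3] plane [593.1 -71.2] [37.  37.9] dz [ 7.7 13.9 15.2]
hole [322.  261.8] [24.8 27.7] plane [593.  -71.2] [21.5 22.6] dz [ 2.6 13.6 15.1]
hole [569.3 196.8] [ 14.1 272.2] plane [548.6 118.2] [ 11.6 205.2] dz [-1.5 17.4 20.6]
```

```bash
python3 -m handwheel '[[-8,1,36,0,0.6],[-16,2,72,0,0.6],[-25,2.4,105,0,0.6],[-30.8,2.4,130,0,0.6],[-30.8,2.4,138,0,0.6]]'; python3 -m handwheel '[[0,0,4,0,0.6],[0,0,6,0,0.6],[0,0,6,0,0.6],[0,0,6,0,0],[0,0,6,0,0]]'; python3 -m handwheel '[[0,0,0,0,0],[0,0,0,0,0],[0,0,0,0,0],[0,0,0,0,0]]'
```

```text
t: 14.22
eef_pos: [591.8, -68.2, 9.7]
tcp_rot: [3.14, -0.005, -3.14]
ft_force: [-1.1, 0.4, -0.2]
opening: 0.706
grip_force: 0.0
t: 14.63
eef_pos: [593.1, -70.1, 9.0]
tcp_rot: [-3.141, 0.002, -3.141]
ft_force: [-0.2, -0.6, 0.4]
opening: 0.512
grip_force: 0.0
t: 14.97
eef_pos: [592.9, -70.1, 8.5]
tcp_rot: [-3.141, 0.001, -3.141]
ft_force: [-1.1, 0.1, 6.3]
opening: 0.379
grip_force: 30.0
```

```bash
python3 -m handwheel '[[0,0,-25,0,0],[0,0,-60,0,0],[3,30,-90,0,0],[6,65,-108,0,0],[9,104,-116,0,0]]'; python3 -m handwheel '[[3,39,0,0,0],[7,78,0,0,0],[10,115,0,0,0],[13.5,140,0,0,0],[13.5,148.5,0,0,0]]'; python3 -m handwheel '[[0,0,0,0,0],[0,0,0,0,0],[0,0,0,0,0]]'; python3 ring.py w9 30 | head -1; python3 held.py w9 131
```

```text
t: 15.38
eef_pos: [584.3, 34.2, 126.7]
tcp_rot: [-3.141, 0.004, 3.139]
ft_force: [0.4, 0.1, -1.3]
opening: 0.385
grip_force: 30.0
t: 15.8
eef_pos: [569.0, 185.8, 123.8]
tcp_rot: [3.141, -0.0, -3.139]
ft_force: [0.5, -1.7, -0.6]
opening: 0.378
grip_force: 30.0
t: 16.05
eef_pos: [570.2, 181.2, 123.6]
tcp_rot: [-3.141, -0.0, 3.141]
ft_force: [0.3, -0.1, -1.1]
opening: 0.382
grip_force: 30.0
[570.2 181.2 123.6] [-3.1414e+00 -2.0000e-04  3.1408e+00] [ 0.2   0.56  1.72 -0.    0.86 -1.37]
ztop 129.1 3378
outer [579.6 180.8  26.4] 2.37
hole [570.8 180.8  11.4] [318.40666667 306.94      ] 0.26
```

```bash
python3 -m handwheel '[[0.2,1.8,5,0,0],[0.2,1.8,15,0,0],[0.2,1.8,30,0,0],[0.2,1.8,40,0,0],[0.2,1.8,45,0,0]]';python3 -m handwheel '[[0,0,5,0,0],[0,0,9,0,0],[0,0,11,0,0],[0,0,12,0,0],[0,0,12,0,0]]'; python3 -m handwheel '[[0,0,0,0,0],[0,0,0,0,1],[0,0,0,0,1],[0,0,0,0,1],[0,0,0,0,1]]'; python3 -m handwheel '[[0,0,-20,0,1],[0,0,-45,0,1],[10,0,-70,0,1],[30,0,-86,0,1],[45,0,-86,0,1]]';  python3 -m handwheel '[[0,0,0,0,1],[0,0,0,0,1]]'; python3 ring.py w10 60|head -1; python3 seat.py w10 71.5;python3 seat.py w10 59.5
```

```text
t: 16.52
eef_pos: [569.1, 183.7, 76.6]
tcp_rot: [-3.141, -0.002, 3.141]
ft_force: [0.0, -0.2, -1.7]
opening: 0.381
grip_force: 30.0
t: 16.93
eef_pos: [569.9, 184.3, 66.7]
tcp_rot: [3.141, 0.0, -3.141]
ft_force: [-0.7, -0.1, -0.1]
opening: 0.382
grip_force: 30.0
t: 17.35
eef_pos: [569.9, 184.3, 66.8]
tcp_rot: [3.141, 0.0, -3.141]
ft_force: [-0.6, -0.5, -0.3]
opening: 0.604
grip_force: 0.0
t: 17.77
eef_pos: [525.1, 184.5, 155.7]
tcp_rot: [3.14, 0.005, -3.141]
ft_force: [0.1, -0.9, 0.2]
opening: 0.951
grip_force: 0.0
t: 17.93
eef_pos: [524.9, 184.4, 153.0]
tcp_rot: [3.141, 0.001, -3.141]
ft_force: [-0.2, -0.5, 0.0]
opening: 0.997
grip_force: 0.0
[524.9 184.4 153. ] [ 3.1414e+00  8.0000e-04 -3.1410e+00] [ 0.22  0.47  1.8   0.    0.88 -1.35]
1419 circle ((571.1450805664062, 184.1214141845703), 18.908639907836914) tilt,z [ 4.0000e-03 -4.0000e-03  7.0979e+01]
tip [569.1 182.5  83.6]
1414 circle ((572.124755859375, 183.28372192382812), 26.052921295166016) tilt,z [1.0000e-03 1.0000e-03 5.9085e+01]
tip [569.1 182.5  83.6]
```

Small is seated flat as well: top 71 mm (reads about 1 mm low), tilt 0.006. Now the cap.

```bash
python3 -m handwheel '[[16,-37,0,0,1],[32,-74,0,0,1],[48,-111,0,0,1],[64,-148,0,0,1],[79,-185,0,0,1]]'; python3 -m handwheel '[[10,-25,0,0,0.8],[20,-46,0,0,0.8],[20,-46,0,0,0.8],[20,-46,0,0,0.8]]'; python3 ring.py w11 33 | egrep '^\[|plane \[ *4[3-8]'
python3 - <<'E'
from h import *
c,p,d=load("w11");P=cloud(c,d).reshape(-1,3)
for lo,hi in((28,38),(8,14)):
    q=P[(P[:,2]>lo)&(P[:,2]<hi)&(np.hypot(P[:,0]-457,P[:,1]+47)<30)]; print(len(q),np.median(q[:,2]),cv2.minEnclosingCircle(q[:,:2].astype(np.float32)))
E
```

```text
t: 18.4
eef_pos: [445.6, -2.3, 152.1]
tcp_rot: [3.141, -0.0, -3.141]
ft_force: [1.3, -1.0, 0.3]
opening: 1.0
grip_force: 0.0
t: 18.73
eef_pos: [426.4, -47.9, 152.3]
tcp_rot: [3.141, -0.0, 3.139]
ft_force: [-0.4, 1.0, -0.2]
opening: 0.809
grip_force: 0.0
[426.4 -47.9 152.3] [ 3.1414e+00 -3.0000e-04  3.1389e+00] [-0.27  0.31  2.09  0.    0.74 -1.83]
out [320.1 260.9] [45.9 49.7] plane [451.  -46.9] [35.5 40.9] dz [ 8.9 31.5 33.2]
1084 32.13406001316167 ((457.6863708496094, -47.107513427734375), 15.00874137878418)
533 10.139031415743261 ((457.40313720703125, -46.813270568847656), 19.880752563476562)
```

View pics/w11.png

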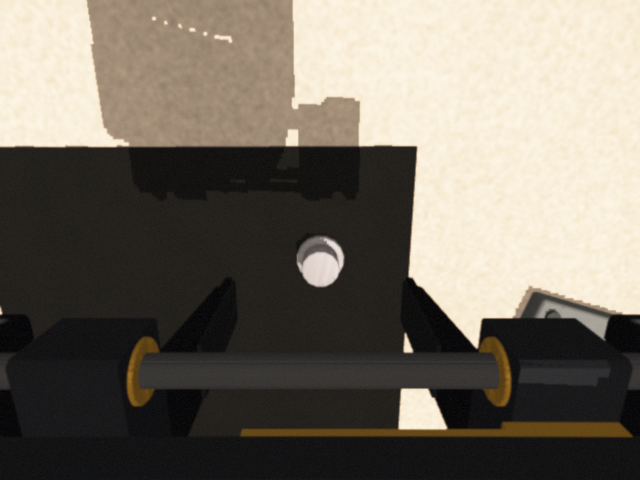

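The picture shows the cap upright at (320,262), knob top at (320,268), clear between the fingers.

```bash
python3 -m handwheel '[[-8,1,36,0,0.6],[-16,1,72,0,0.6],[-25,1,100,0,0.6],[-31,1,125,0,0.6],[-31,1,134,0,0.6]]'; python3 -m handwheel '[[0,0,3,0,0.6],[0,0,4,0,0.6],[0,0,4,0,0.4],[0,0,4,0,0],[0,0,4,0,0]]'; python3 -m handwheel '[[0,0,0,0,0],[0,0,0,0,0],[0,0,0,0,0],[0,0,0,0,0],[0,0,0,0,0]]'
```

```text
t: 19.2
eef_pos: [457.4, -44.6, 15.4]
tcp_rot: [3.141, -0.003, -3.14]
ft_force: [-0.8, -0.1, 0.5]
opening: 0.603
grip_force: 0.0
t: 19.62
eef_pos: [457.3, -45.8, 15.8]
tcp_rot: [-3.141, 0.002, -3.141]
ft_force: [-0.1, -0.3, 0.2]
opening: 0.441
grip_force: 0.0
t: 20.03
eef_pos: [457.1, -45.8, 15.3]
tcp_rot: [-3.141, 0.001, -3.142]
ft_force: [-1.1, -0.1, 8.3]
opening: 0.312
grip_force: 30.0
```

```bash
python3 -m handwheel '[[0,0,-25,0,0],[0,0,-60,0,0],[-14,28,-90,0,0],[-28,57,-108,0,0],[-43,87,-116,0,0]]'; python3 -m handwheel '[[-18,36,0,0,0],[-36,72,0,0,0],[-54,108,0,0,0],[-66,133,0,0,0],[-70.2,141.3,0,0,0]]'; python3 -m handwheel '[[0,0,0,0,0],[0,0,0,0,0],[0,0,0,0,0]]'; python3 ring.py w12 30 | head -1
python3 - <<'E'
from h import *
c,p,d=load("w12");P=cloud(c,d);m=P[:,:,2]>100
m[:220]=0; m[352:]=0; m[:,:250]=0; m[:,390:]=0
q=P[m]; q=q[np.hypot(q[:,0]-570,q[:,1]-182)<26]; print(np.histogram(q[:,2],np.arange(112,156,3)))
t=q[q[:,2]>144]; print(np.median(t[:,2]),cv2.minEnclosingCircle(t[:,:2].astype(np.float32)))
f=q[(q[:,2]<130)]; print(np.median(f[:,2]),cv2.minEnclosingCircle(f[:,:2].astype(np.float32)))
E
```

```text
t: 20.45
eef_pos: [501.0, 42.1, 134.0]
tcp_rot: [-3.141, 0.004, 3.14]
ft_force: [0.3, -0.9, -1.3]
opening: 0.304
grip_force: 30.0
t: 20.87
eef_pos: [571.0, 186.0, 130.6]
tcp_rot: [3.141, 0.001, -3.139]
ft_force: [-0.6, 0.6, -0.4]
opening: 0.311
grip_force: 30.0
t: 21.12
eef_pos: [569.3, 181.4, 130.6]
tcp_rot: [-3.141, -0.001, 3.141]
ft_force: [-0.1, 0.1, -0.6]
opening: 0.311
grip_force: 30.0
[569.3 181.4 130.6] [-3.1413e+00 -8.0000e-04  3.1410e+00] [ 0.2   0.55  1.72 -0.    0.88 -1.37]
(array([   0,    0,   71,  189,  944,  146,  203,  230,  267,  229,  310,
       3039,  690,  172]), array([112, 115, 118, 121, 124, 127, 130, 133, 136, 139, 142, 145, 148,
       151, 154]))
148.1677182773253 ((562.8468017578125, 181.7557830810547), 23.60424041748047)
125.26783702366697 ((558.7152099609375, 181.00067138671875), 18.2866153717041)
```

View pics/w12.png

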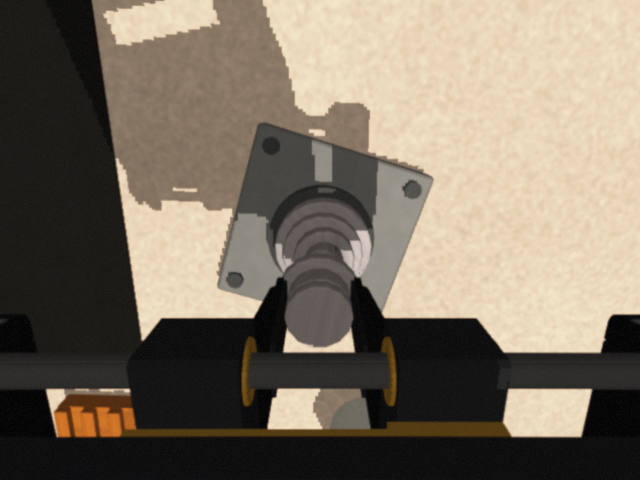

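The picture shows the cap held upright, knob top centred at about (319,311), with the three rings stacked behind it around the spindle.

Run:
```python
from h import *
c,p,d=load("w12");P=cloud(c,d);m=np.zeros((480,640),np.uint8)
m[265:350,284:355]=(abs(P[265:350,284:355,2]-148)<2.2)
m=cv2.morphologyEx(m,cv2.MORPH_OPEN,np.ones((7,7)))
q=P[m>0]; print(len(q),q.mean(0),cv2.minAreaRect(q[:,:2].astype(np.float32)),cv2.minEnclosingCircle(q[:,:2].astype(np.float32)))
print(onplane(c,[[319,311]],148.2))
```

```text
3054 [569.47905076 180.78736338 147.39773748] ((569.935791015625, 181.02828979492188), (29.361345291137695, 27.83213996887207), 0.7859514355659485) ((569.85498046875, 181.01107788085938), 14.8209867477417)
[[566.38675168 181.20831549 148.2       ]]
```

```bash
python3 -m handwheel '[[-0.6,1.5,4,0,0],[-0.6,1.5,12,0,0],[-0.6,1.5,20,0,0],[-0.6,1.5,28,0,0],[-0.6,1.5,33,0,0]]';python3 -m handwheel '[[0,0,5,0,0],[0,0,9,0,0],[0,0,11.5,0,0],[0,0,12.5,0,0],[0,0,12.5,0,0]]'; python3 -m handwheel '[[0,0,0.5,0,0],[0,0,0.5,0,0]]'
```

```text
t: 21.58
eef_pos: [570.1, 183.8, 96.1]
tcp_rot: [-3.141, -0.002, 3.142]
ft_force: [0.0, 0.1, -0.8]
opening: 0.307
grip_force: 30.0
t: 22.0
eef_pos: [570.6, 184.1, 85.0]
tcp_rot: [3.142, -0.0, -3.141]
ft_force: [0.0, -0.7, -0.0]
opening: 0.305
grip_force: 30.0
t: 22.17
eef_pos: [570.7, 184.2, 84.9]
tcp_rot: [3.141, 0.0, -3.141]
ft_force: [0.4, 0.6, -0.1]
opening: 0.306
grip_force: 30.0
```

```bash
python3 -m handwheel '[[0,0,0.5,0,0],[0,0,0.5,0,0.7],[0,0,0.5,0,0.7],[0,0,0.5,0,0.7],[0,0,0.5,0,0.7]]'; python3 -m handwheel '[[0,0,0,0,0.8],[0,0,-10,0,1],[0,0,-35,0,1],[0,0,-60,0,1],[20,0,-68,0,1]]';  python3 -m handwheel '[[25,0,0,0,1],[25,0,0,0,1],[25,0,0,0,1]]'; python3 ring.py w13 60|head -1
python3 - <<'E'
from h import *
c,p,d=load("w13");P=cloud(c,d).reshape(-1,3)
for z in(101,79,71,59,45):
    q=P[(abs(P[:,2]-z)<2.5)&(np.hypot(P[:,0]-570,P[:,1]-182)<45)]
    A=np.c_[q[:,:2]-q[:,:2].mean(0),np.ones(len(q))];s=np.linalg.lstsq(A,q[:,2],rcond=None)[0]
    print(z,len(q),np.round(np.r_[cv2.minEnclosingCircle(q[:,:2].astype(np.float32))[0],cv2.minEnclosingCircle(q[:,:2].astype(np.float32))[1]],1),s.round(3))
E
```

```text
t: 22.58
eef_pos: [570.7, 184.1, 84.2]
tcp_rot: [3.141, 0.0, -3.141]
ft_force: [-0.2, -0.8, 0.2]
opening: 0.537
grip_force: 0.0
t: 23.0
eef_pos: [553.9, 184.3, 155.9]
tcp_rot: [3.14, 0.006, 3.141]
ft_force: [0.3, -0.5, -0.8]
opening: 0.884
grip_force: 0.0
t: 23.25
eef_pos: [525.3, 184.2, 153.3]
tcp_rot: [3.141, 0.001, -3.141]
ft_force: [0.1, 0.6, -0.6]
opening: 0.993
grip_force: 0.0
[525.3 184.2 153.3] [ 3.1413e+00  1.1000e-03 -3.1409e+00] [ 0.22  0.47  1.8   0.    0.88 -1.35]
101 1582 [571.6 183.6  15.4] [1.20000e-02 0.00000e+00 1.01081e+02]
79 800 [571.1 183.9  19.8] [ 1.4000e-02 -1.0000e-03  7.8973e+01]
71 64 [560.1 186.1  15.7] [1.8000e-02 7.0000e-03 7.0437e+01]
59 1098 [571.9 183.4  25.9] [ 1.1000e-02 -1.0000e-03  5.8988e+01]
45 1453 [572.5 184.1  33. ] [3.0000e-03 2.0000e-03 4.5077e+01]
```

View pics/w13.png

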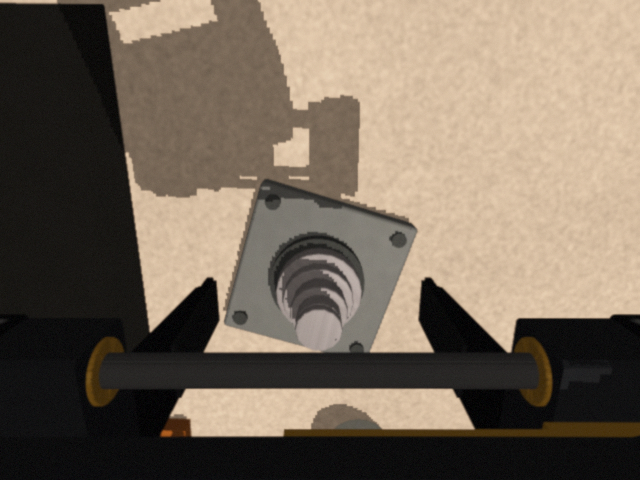

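The picture shows the full stack: knob top at (318,328), rings below it, fingers clear. Cap top reads 101 mm and flange top 79 mm, 1 mm below nominal like every other wrist reading, so it is seated flush. I'm handing in the job.

```bash
python3 -c "from cell import job_done; print(job_done())"
```

```text
the job is handed in; nothing more can be done
None
```

I threaded the large, medium and small rings onto the spindle in that order and put the cap over the tip. The last wrist-camera check showed everything seated flat and on axis with the gripper clear, and I handed the job in at about 23 s of the 70 s; no verdict came back.

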